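Strike the pile of ring gauges after a bush check: tray and cases

ROBOT

A 7-joint arm with a two-finger parallel gripper is mounted at the origin on a cart in front of the work surface, level with it; the furniture and walls round the work are solid. World frame = base frame: x ahead of the robot, y to its left, z up, the work surface at z = 0. Lengths are in m, angles in rad, forces in N, time in s.
With the tool pointing down it reaches from about 0.4 to 0.75 m from the base axis. Payload 19.5 kg.
Tool frame: the origin (TCP) lies at the very end of the fingers, on their centre line; the grasp point (between the pads) lies arm.hold_point_z behind it (arm.hold_point_z is the distance from the TCP to the grasp point, in m); z points along the fingers, y is the line along which they close (so a half turn about z gives the same grasp; the last joint's range is limited). The gripper opens to 85 mm and grips with 20 to 120 N. Pads are 22 mm wide; open, the fingers measure 114 mm over their backs; the gripper's body (76 mm by 85 mm) begins 54 mm behind the grasp point. The pads swing forward as they close: fully open they stand 13 mm farther back than shut.
Start: joints at [-1.293, 0.707, -0.028, 1.485, 0.022, 0.951, -0.075], TCP at [0.181, 0.546, 0.205] pointing down, gripper open.
Joint ranges: [-2.71, 2.71], [-0.32, 2.16], [-1.57, 1.52], [0, 2.45], [-1.46, 4.6], [0, 2.02], [-2.83, 2.83]. Speed limits (rad/s): [1.89, 1.89, 2.57, 2.57, 3.01, 3.01, 3.01].

INTERFACE

Orientations are given as a 3x3 rotation matrix whose columns are the frame's x, y, z axes.
In Python, from workcell import status, viewer, arm gives the robot as it stands.
- The arm moves only by the tool drive_tool, never from a script. Its argument "plan" is a list of rows, each a list of 7 numbers: the turn, a rotation vector about the tool's x, y, z in degrees, then the shift along the tool's x, y, z in cm, then the closure in counts, from 0 (fully open) to 255 (shut). A call has 1 to 12 rows; each row is the pose to reach, as a shift and turn from the pose commanded when the call began, along the tool's axes at that moment; what a row does not reach only later rows make up. A row lasts 1/8 s, in which the tool goes at most 62.5 mm and 10.7 degrees, less where a joint would pass 70% of its speed; a pose out of reach is approached as far as the arm can. A call with a gripper value outside its range is refused whole. The fingers move at their own pace and stop on an object; "squeeze" is the grip in N (left out, the last holds). Time passes only in rows, so rows that repeat a pose let the fingers close. It gives the time, the measured TCP pose, the force, the opening and the grip force at its end, in the units of the state.
- status.state(): the state, without advancing time (a new reading comes with each control period).
- viewer.read_camera(name): name is "scene" or "top"; returns (picture, depth): 400x640x3 uint8, red, green, blue; 400x640 float32, m along the optical axis (not along the pixel's ray), 0 where there is no reading.
- viewer.camera_params(name): a dict with "vertical_fov" (degrees; the focal length in pixels is half the picture's height over the tangent of half this angle, whatever the lens; pixels are square), "cx", "cy" (the principal point, pixels), "dist_coeffs" ([k1, k2, p1, p2, k3] as OpenCV has them; the pictures are not rectified), "eye" and "attitude" of the camera in the world. Camera axes: x right, y up, looking along -z (the intrinsics and any distortion apply to the point x, -y, -z); pixel columns grow to the right and rows downward; lengths in m; the calibration is good to about 2 mm. A picture is of the moment at which its call begins. camera_params takes no time and is no camera call.
- arm.finish_job(): hands the job in; it is judged then, once.
The state is a dict: "time_s": time; "q": joint angles; "joint_velocities": joint speeds; "joint_efforts": joint torques, N m; "position": TCP position; "ee_rot": TCP orientation; "contact_force": force on the tool from outside, world axes, zero at the start; "torque": the same for the moment, N m; "gripper_width": finger opening in m; "grip_force": force on a finger pad.
Only numpy, scipy, OpenCV 4.12 (cv2) and the standard library are available. Lean on these libraries where they do the work, as an engineer would, in place of code of your own. Each camera call takes 0.05 s, during which the arm holds its last target. There are 200 camera calls.

TASK

The check of the brass bush is finished: on the desk the small ring gauge still sits over the bush's neck, and both stand on the medium and the large gauge. Take the pile apart from the top, one piece at a time: lift the small ring straight up off the bush and lay it in its own case, then stand the bush upright in the blue parts tray, then lay the medium and then the large ring flat on the foam in the base of their own cases (small, medium and large case for small, medium and large ring). Gauges must not be dropped, so set every piece down before letting go, and leave the loupe and the dial indicator where they are.

Things in the scene. Friction and masses are not known exactly. Their poses are not given: they have to be found in the camera images.
- ring_small: Small steel ring gauge, 42 mm outside, 24 mm bore, 16 mm thick; top of the pile: slipped over the 22 mm neck of the bush (about 1 mm clearance all round) and resting on its flange, so it must go straight up 19 mm to come free. Origin: centre of its underside, +z up. About 0.12 kg; take it across its outside.
- bush: Turned brass bush standing flange down on the medium ring, its end seen in the small ring's bore: flange 33 mm diameter and 8 mm thick below, neck 22 mm diameter above it, 27 mm high in all (the neck has a shallow groove 18 to 22 mm up). Origin: centre of the flange's underside, +z up. About 0.06 kg; take it by the neck.
- ring_medium: Medium steel ring gauge, 52 mm outside, 16 mm thick, bore about 23 mm; lies on the large ring, under the bush. Origin: centre of its underside, +z up. About 0.19 kg; take it across its outside.
- ring_large: Large steel ring gauge, 64 mm outside, 36 mm bore, 18 mm thick; bottom of the pile, on the desk. Origin: centre of its underside, +z up. About 0.31 kg; take it across its outside.
- case_small: Open black plastic case, small size, fixed on the bench. Base tray: square, 58 mm inside, 64 mm outside, walls 14 mm high; its foam floor for the 42 mm ring is 8 mm above the bench, so walls rise 6 mm above the foam, with 8 mm to spare round the ring. Empty clear lid, same size and 14 mm high, lies folded back on the base's own +x side. Origin: centre of the base tray, at bench height, +z up.
- case_medium: Open black plastic case, medium size, fixed on the bench. Base tray: square, 68 mm inside, 74 mm outside, walls 14 mm high; its foam floor for the 52 mm ring is 8 mm above the bench, so walls rise 6 mm above the foam, with 8 mm to spare round the ring. Empty clear lid, same size and 14 mm high, lies folded back on the base's own +x side. Origin: centre of the base tray, at bench height, +z up.
- case_large: Open black plastic case, large size, fixed on the bench. Base tray: square, 80 mm inside, 86 mm outside, walls 14 mm high; its foam floor for the 64 mm ring is 8 mm above the bench, so walls rise 6 mm above the foam, with 8 mm to spare round the ring. Empty clear lid, same size and 14 mm high, lies folded back on the base's own +x side. Origin: centre of the base tray, at bench height, +z up.
- parts_tray: Blue plastic parts tray on the desk, fixed, empty: 68 mm (its x) by 120 mm (its y), floor 2 mm thick, walls 2 mm thick and 16 mm high; a 13 mm high, 2 mm thick partition at y = 0 makes two compartments of 64 mm (x) by 57 mm (y), centred at y = +29.5 and -29.5 mm; either one will do for the bush. Origin: centre of its underside, +z up.
- loupe: Bystander: black stand loupe, 44 mm diameter, 31 mm high, loose on the desk near the pile and the tray. Origin: centre of its underside. Leave it alone.
- dial_indicator: Bystander: dial indicator lying on its back, 114 x 57 x 24 mm, stem towards its own -x, loose on the bench. Origin: centre of its underside. Leave it alone.

How it is judged:
On the way, in this order (a step that is already met when the one before it is completed fails the run):
1. the small ring lies flat in the base of the small case, without the bush (horizontal distance between ring_small and case_small below 0.013 m and height (world z) of ring_small between 0.005 and 0.011 m and angle between ring_small's own z axis and vertical below 0.08 rad), for 0.2 s.
2. the bush stands in the parts tray (x of bush in the frame of parts_tray between -0.03 and 0.03 m and y of bush in the frame of parts_tray between -0.055 and 0.055 m and height (world z) of bush below 0.005 m and angle between bush's own z axis and vertical below 0.08 rad), for 0.2 s.
3. the medium ring lies flat in the base of the medium case (horizontal distance between ring_medium and case_medium below 0.013 m and height (world z) of ring_medium between 0.005 and 0.011 m and angle between ring_medium's own z axis and vertical below 0.08 rad), for 0.2 s.
4. the large ring lies flat in the base of the large case (horizontal distance between ring_large and case_large below 0.013 m and height (world z) of ring_large between 0.005 and 0.011 m and angle between ring_large's own z axis and vertical below 0.08 rad), for 0.2 s.
At the end, for the whole second after the job is handed in: Each ring flat on the foam of its own case base (centre within 13 mm of the base's centre, tilt under 0.08 rad), the bush upright on the tray's floor, all at rest and released; loupe and dial indicator within 20 mm of where they were (all of step 1 and all of step 2 and all of step 3 and all of step 4 and linear speed of each of ring_small, bush, ring_medium, ring_large below 0.02 m/s and distance of each of loupe, dial_indicator from where it was at the start of the episode below 0.02 m); the robot touches nothing.
It fails at once if a ring or the bush falls (moves faster than 0.6 m/s, a drop of about 2 cm, while no finger touches it) ((linear speed of ring_small above 0.6 m/s and contact force between ring_small and the fingers below 0.05 N) or (linear speed of bush above 0.6 m/s and contact force between bush and the fingers below 0.05 N) or (linear speed of ring_medium above 0.6 m/s and contact force between ring_medium and the fingers below 0.05 N) or (linear speed of ring_large above 0.6 m/s and contact force between ring_large and the fingers below 0.05 N)).
It fails at once if the loupe or the dial indicator is moved by more than 20 mm (distance of any of loupe, dial_indicator from where it was at the start of the episode above 0.02 m).
It also fails if it takes over 106 s, if anything falls off the work surface, if the arm or the gripper's body presses on something with over 40 N, if the wrist force passes 120 N, or if a joint passes its speed limit or range.

## Working session

There is one attempt and no reset: what is moved stays moved. The work goes in short steps, Python scripts to look and compute and a tool call to move; the robot and the scene stay as the last step left them, time stands still between calls to the robot, and variables do not carry over. Pictures are saved under pics/ and viewed, at most 14 in all, crops included, and the job is handed in when it is done.

Besides the shell and the picture viewer there is one more tool, called after "Call:" in YAML: its name, and indented under it one key for each argument. drive_tool: Moves the arm, as the interface text tells. Its arguments: {"type":"object","properties":{"plan":{"type":"array"},"squeeze":{"type":"number"}},"required":["plan"]}

```bash
ls; mkdir -p pics; python3 - <<'E'
from workcell import status, viewer, arm
import cv2,numpy as np
print(arm.hold_point_z); s=status.state(); print(s['position'],s['ee_rot'],s['gripper_width'],s['time_s'])
for n in ['scene','top']:
    p,d=viewer.read_camera(n); print(n,viewer.camera_params(n))
    cv2.imwrite(f'pics/{n}0.png',p[:,:,::-1]); np.save(f'{n}0.npy',d); np.save(f'{n}0p.npy',p)
E
```

```text
pics
0.0187
[0.18068188 0.54556996 0.2047242 ] [[-9.49271551e-01  3.14457355e-01 -3.06588472e-04]
 [ 3.14457502e-01  9.49270980e-01 -1.04224258e-03]
 [-3.67053063e-05 -1.08578028e-03 -9.99999410e-01]] 0.08563650216199334 0.0
scene {'vertical_fov': 43.1762598375244, 'cx': 321.516280431068, 'cy': 198.848177725184, 'dist_coeffs': array([-0.0269301,  0.       ,  0.       ,  0.       ,  0.       ]), 'eye': array([-0.40899694,  0.83847576,  0.95548413]), 'attitude': array([[-0.63676276,  0.47313065, -0.60883543],
       [-0.77081568, -0.3707338 ,  0.518073  ],
       [ 0.01940034,  0.79918949,  0.600766  ]])}
top {'vertical_fov': 53.75116420534821, 'cx': 316.66362844258833, 'cy': 197.98598747072086, 'dist_coeffs': array([-0.01219227,  0.        ,  0.        ,  0.        ,  0.        ]), 'eye': array([0.30171291, 0.06282086, 1.08909046]), 'attitude': array([[-0.09482313,  0.97479414, -0.20195285],
       [-0.99548882, -0.0935139 ,  0.01603625],
       [-0.00325336,  0.20256241,  0.97926395]])}
```

View pics/scene0.png

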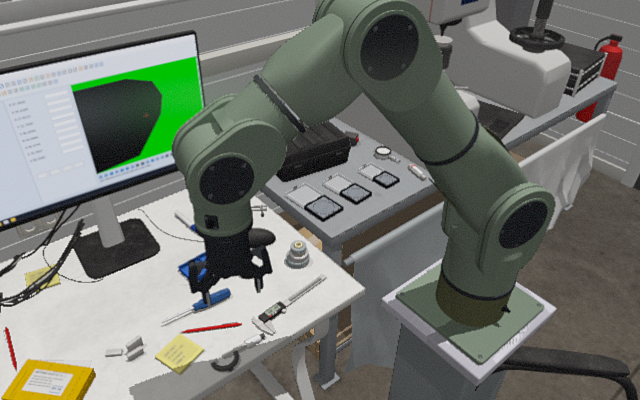

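View pics/top0.png

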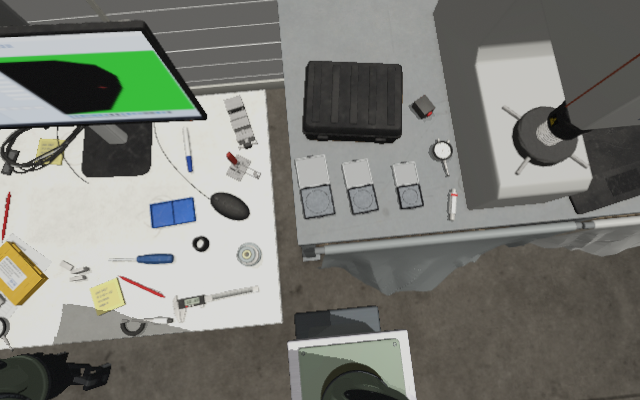

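The scene view shows the pile at about (297,254), with the cases behind. The top view shows the pile at (248,254), loupe (201,243), tray (173,212), and small, medium and large case bases at (410,194), (361,200) and (318,201). The dial indicator is at (442,153).

```bash
cat > h.py <<'E'
import numpy as np,cv2
from workcell import status,viewer,arm
def ray(n,px):
    c=viewer.camera_params(n); f=200/np.tan(np.radians(c['vertical_fov']/2))
    K=np.array([[f,0,c['cx']],[0,f,c['cy']],[0,0,1]])
    u=cv2.undistortPoints(np.array(px,float).reshape(-1,1,2),K,c['dist_coeffs']).reshape(-1,2)
    r=np.c_[u[:,0],-u[:,1],-np.ones(len(u))]@np.array(c['attitude']).T
    return np.array(c['eye']),r
def onplane(n,px,z):
    e,r=ray(n,px); return e+r*((np.asarray(z)-e[2])/r[:,2])[:,None]
def cloud(n,d):
    v,u=np.mgrid[0:400,0:640]; e,r=ray(n,np.c_[u.ravel(),v.ravel()])
    return (e+r*d.reshape(-1,1)).reshape(400,640,3)
E
python3 - <<'E'
from h import *
p=np.load('top0p.npy'); d=np.load('top0.npy'); C=cloud('top',d)
for n,(u,v) in dict(pile=(248,254),pile_e=(257,254),desk=(225,275),loupe=(201,243),tray=(165,213),S=(410,194),M=(361,200),L=(318,201),bench=(385,215),dial=(442,150),case=(355,100)).items(): print(n,C[v,u].round(4))
a=cv2.resize(p[185:275,140:275],None,fx=5,fy=5,interpolation=cv2.INTER_CUBIC)
b=cv2.resize(p[145:225,290:465],None,fx=4.5,fy=4.5,interpolation=cv2.INTER_CUBIC)
cv2.imwrite('pics/a.png',a[:,:,::-1]);cv2.imwrite('pics/b.png',b[:,:,::-1])
E
```

```text
pile [ 0.3884  0.2475 -0.002 ]
pile_e [0.3832 0.2174 0.0352]
desk [0.3375 0.3124 0.0018]
loupe [0.4301 0.3737 0.0033]
tray [0.5235 0.4713 0.0032]
S [ 0.5116 -0.2172  0.005 ]
M [ 0.5069 -0.0775  0.0092]
L [0.5152 0.0423 0.011 ]
bench [ 0.4599 -0.1405 -0.0008]
dial [ 0.6277 -0.3233  0.0166]
case [ 0.761  -0.0809  0.1079]
```

View pics/a.png

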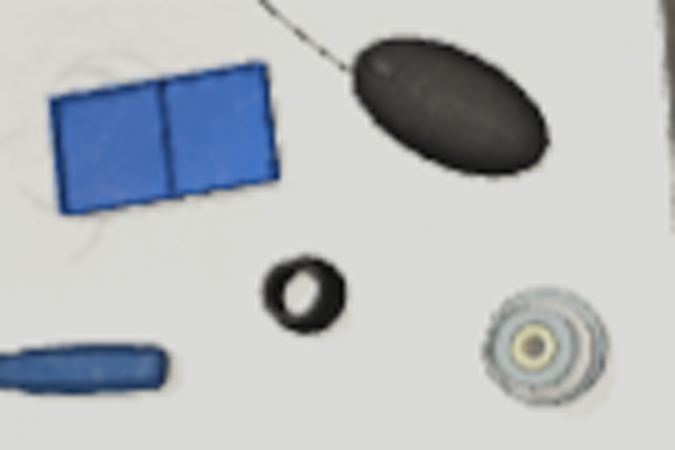

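View pics/b.png

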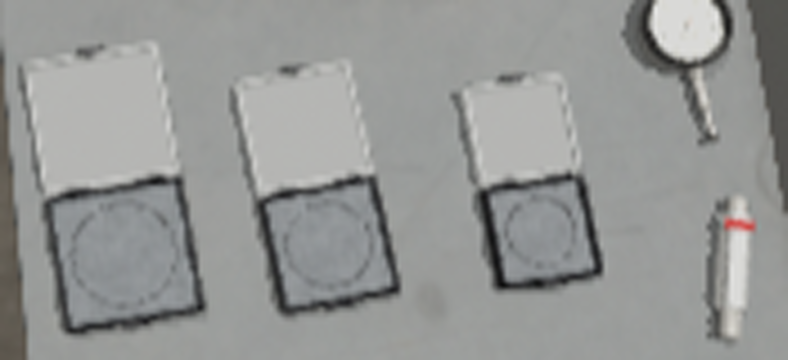

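The left crop shows the tray, the loupe at (305,293) and the pile, with the bush end at (535,346). The right crop shows the foam circles of L (124,254), M (328,244) and S (540,232).

```bash
python3 - <<'E'
from h import *
A=lambda x,y:((x+.5)/5-.5+140,(y+.5)/5-.5+185)
B=lambda x,y:((x+.5)/4.5-.5+290,(y+.5)/4.5-.5+145)
for n,q,z in [('bush top',A(535,346),.061),('small',A(536,347),.058),('large',A(548,348),.016),('S',B(540,232),.008),('M',B(328,244),.008),('L',B(124,254),.008),('loupe',A(305,294),.02),
 ('t',A(52,98),.016),('t',A(265,63),.016),('t',A(279,178),.016),('t',A(63,214),.016)]: print(n,onplane('top',[q],z).round(4))
p=np.load('top0p.npy'); d=np.load('top0.npy')
# case rims: dark contours
for i,(x0,x1) in enumerate([(295,338),(345,382),(393,428)]):
    w=p[180:222,x0:x1].max(2)
    m=(w<75).astype(np.uint8); k=cv2.findContours(m,0,2)[0]; k=max(k,key=cv2.contourArea)
    r=cv2.minAreaRect(k); print('rim',r, onplane('top',[(r[0][0]+x0,r[0][1]+180)],.014).round(4))
# pile in scene view crop
s=np.load('scene0p.npy'); cv2.imwrite('pics/c.png',cv2.resize(s[230:280,265:330],None,fx=9,fy=9,interpolation=cv2.INTER_CUBIC)[:,:,::-1])
E
```

```text
bush top [[0.3842 0.2405 0.061 ]]
small [[0.3839 0.2405 0.058 ]]
large [[0.3861 0.2413 0.016 ]]
S [[ 0.505  -0.2144  0.008 ]]
M [[ 0.51   -0.0822  0.008 ]]
L [[0.5158 0.0445 0.008 ]]
loupe [[0.4272 0.3701 0.02  ]]
t [[0.5497 0.5077 0.016 ]]
t [[0.5582 0.3889 0.016 ]]
t [[0.4928 0.3832 0.016 ]]
t [[0.4841 0.5023 0.016 ]]
rim ((22.945240020751953, 33.79938888549805), (31.640913009643555, 11.645391464233398), 7.352379322052002) [[0.4787 0.0459 0.014 ]]
rim ((13.12936782836914, 26.170963287353516), (36.34279251098633, 18.719423294067383), 33.231712341308594) [[ 0.4894 -0.0669  0.014 ]]
rim ((16.51923179626465, 16.096153259277344), (23.533935546875, 23.730052947998047), 78.69007110595703) [[ 0.5041 -0.2127  0.014 ]]
```

View pics/c.png

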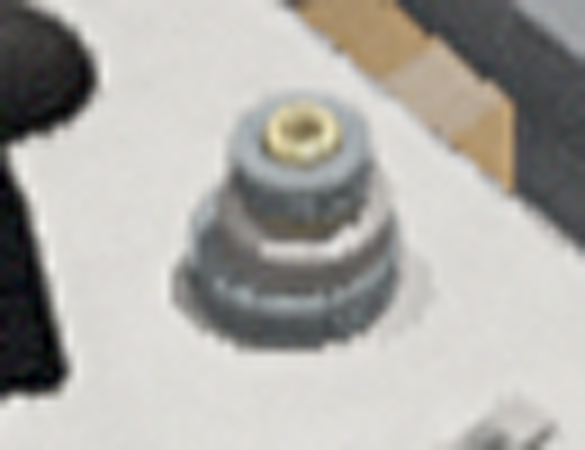

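The scene crop confirms an intact stack: the small ring over the bush, its end at (302,130), with the medium and large rings below.

```bash
cat >> h.py <<'E'
def go(*T):
    s=status.state(); R=np.array(s['ee_rot'])
    print(s['time_s'],np.round(s['position'],4),s['gripper_width'])
    for t in T: print(t,((np.array(t)-s['position'])@R*100).round(2))
E
python3 - <<'E'
from h import *
print(onplane('scene',[(265+302.5/9-.5,230+130.5/9-.5)],.061), onplane('scene',[(265+302.5/9-.5,230+140.5/9-.5)],.058))
go((.384,.2405,.2),(.384,.2405,.13))
E
```

```text
[[0.38312745 0.24145396 0.061     ]] [[0.38232975 0.24209737 0.058     ]]
0.1 [0.1807 0.5456 0.2048] 0.0854497376603802
(0.384, 0.2405, 0.2) [-28.89 -22.57   0.5 ]
(0.384, 0.2405, 0.13) [-28.89 -22.56   7.5 ]
```

Call:
drive_tool:
  plan:
    - [0,0,0,-4.8,-3.8,0,0]
    - [0,0,0,-9.6,-7.6,0,0]
    - [0,0,0,-14.4,-11.3,0,0]
    - [0,0,0,-19.2,-15,0.2,0]
    - [0,0,0,-24,-18.8,0.4,0]
    - [0,0,0,-28.8,-22.5,0.5,0]
    - [0,0,0,-28.8,-22.5,3,0]
    - [0,0,0,-28.8,-22.5,6,0]
    - [0,0,0,-28.8,-22.5,6.5,0]
    - [0,0,0,-28.8,-22.5,6.5,0]
    - [0,0,0,-28.8,-22.5,6.5,0]

```text
time_s: 1.48
position: [0.3837, 0.242, 0.1411]
ee_rot: [[-0.949, 0.314, 0.001], [0.314, 0.949, 0.001], [-0.001, 0.001, -1.0]]
contact_force: [-0.3, 0.1, 0.6]
gripper_width: 0.0852
grip_force: 0.0
```

```bash
python3 - <<'E'
from h import *
go((.3835,.241,.052))
p,d=viewer.read_camera('scene'); cv2.imwrite('pics/d.png',cv2.resize(p[150:290,220:380],None,fx=5,fy=4.2,interpolation=cv2.INTER_CUBIC)[:,:,::-1])
E
```

```text
1.475 [0.3837 0.242  0.1411] 0.08522873288862239
(0.3835, 0.241, 0.052) [-0.01 -0.11  8.91]
```

View pics/d.png

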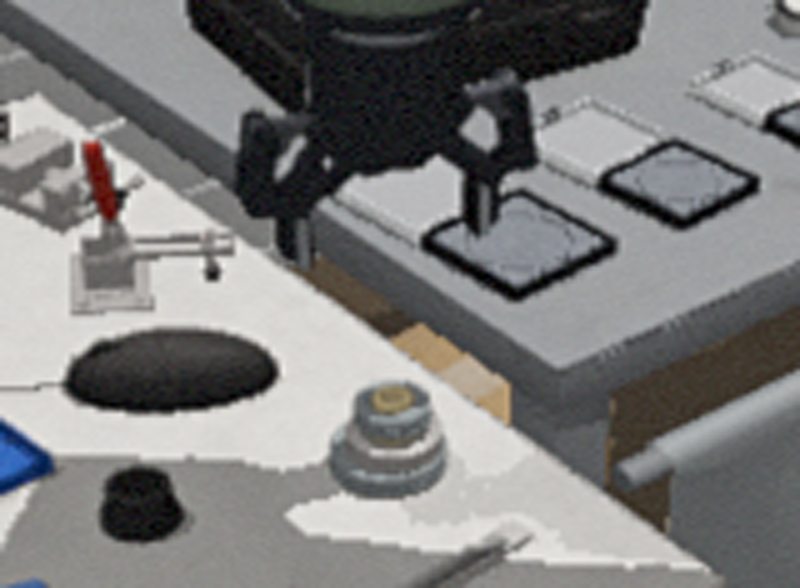

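Call:
drive_tool:
  plan:
    - [0,0,0,0,-0.1,4,0]
    - [0,0,0,0,-0.1,8,0]
    - [0,0,0,0,-0.1,9.2,0]
    - [0,0,0,0,-0.1,9.2,0]
    - [0,0,0,0,-0.1,9.2,0]
    - [0,0,0,0,-0.1,9.2,90]
    - [0,0,0,0,-0.1,9.2,255]
    - [0,0,0,0,-0.1,9.2,255]
    - [0,0,0,0,-0.1,9.2,255]
    - [0,0,0,0,-0.1,9.2,255]
    - [0,0,0,0,-0.1,9.2,255]
    - [0,0,0,0,-0.1,9.2,255]
  squeeze: 40

```text
time_s: 3.02
position: [0.3831, 0.2407, 0.0482]
ee_rot: [[-0.949, 0.314, -0.0], [0.314, 0.949, -0.0], [0.0, -0.0, -1.0]]
contact_force: [0.3, -0.1, -0.0]
gripper_width: -0.0
grip_force: 0.0
```

```bash
python3 - <<'E'
from h import *
print(status.state()['gripper_width'])
p,d=viewer.read_camera('scene'); cv2.imwrite('pics/e.png',cv2.resize(p[190:290,220:380],None,fx=5,fy=5,interpolation=cv2.INTER_CUBIC)[:,:,::-1])
E
```

```text
-2.4714715105519916e-05
```

View pics/e.png

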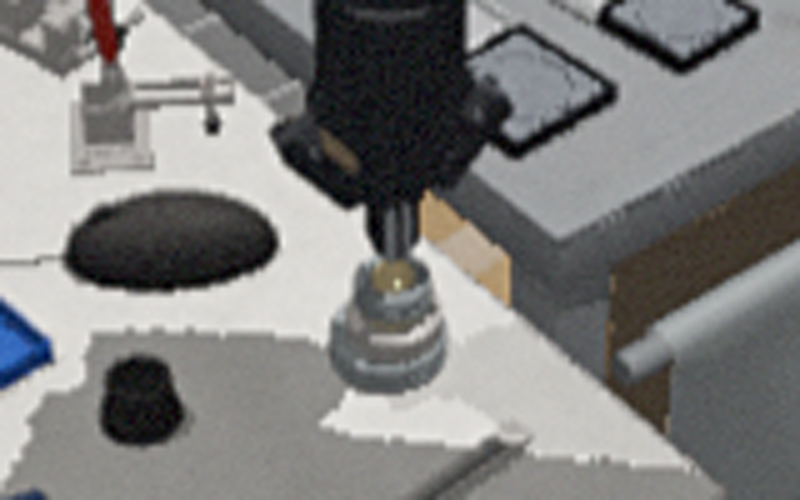

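The closed tip shows at crop (395,255), just above or behind the bush end at (395,280), so the fingers missed. I'll check where the tip really is.

```bash
python3 - <<'E'
from h import *
s=status.state(); print(s['position'],s['q'])
for z in (.048,.06,.07,.08,.09): print(onplane('scene',[(298.6,241)],z).round(4))
p,d=viewer.read_camera('scene'); C=cloud('scene',d)
for v in range(225,262,2): print(v,C[v,298].round(3))
p,d=viewer.read_camera('top'); cv2.imwrite('pics/f.png',cv2.resize(p[195:315,180:320],None,fx=5,fy=5,interpolation=cv2.INTER_CUBIC)[:,:,::-1])
E
```

```text
[0.38308772 0.24070853 0.04817746] [-0.60931146  0.82697839 -0.03985116  2.07749788  0.12422135  0.23943272
  0.49395769]
[[0.4033 0.2245 0.048 ]]
[[0.3926 0.2326 0.06  ]]
[[0.3837 0.2393 0.07  ]]
[[0.3747 0.2461 0.08  ]]
[[0.3658 0.2529 0.09  ]]
225 [0.374 0.248 0.135]
227 [0.375 0.248 0.128]
229 [0.376 0.247 0.12 ]
231 [0.376 0.247 0.113]
233 [0.375 0.247 0.107]
235 [0.376 0.247 0.1  ]
237 [0.372 0.25  0.098]
239 [0.373 0.249 0.09 ]
241 [0.378 0.246 0.078]
243 [0.392 0.235 0.054]
245 [0.388 0.238 0.052]
247 [0.374 0.249 0.061]
249 [0.369 0.253 0.06 ]
251 [0.369 0.253 0.053]
253 [0.368 0.254 0.047]
255 [0.373 0.25  0.034]
257 [0.365 0.256 0.036]
259 [0.362 0.258 0.033]
261 [0.364 0.257 0.023]
```

View pics/f.png

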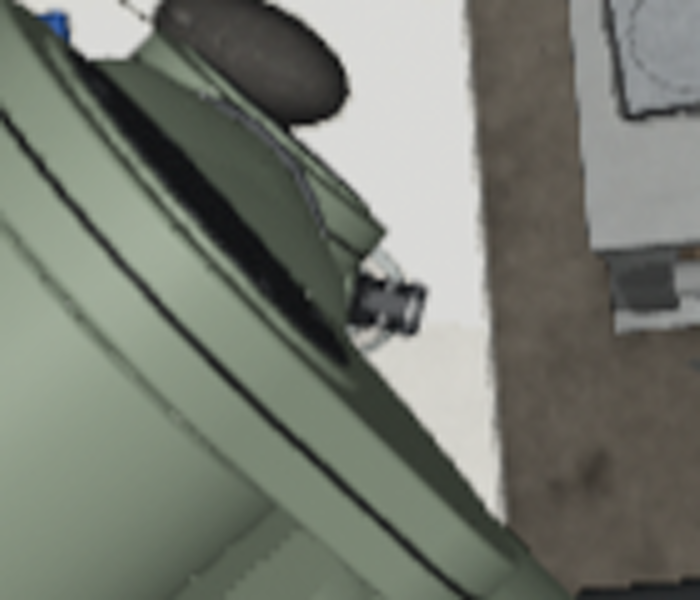

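```bash
python3 - <<'E'
from h import *
c=np.array([.3837,.242]); t=np.array([.314,.949])
for px,s in (((280,213),1),((317,205.2),-1)):
    e,r=ray('scene',[px]); q=c+s*.05*t
    for z in np.arange(.14,.2,.01):
        P=onplane('scene',[px],z)[0]; print(px,z.round(3),P[:2].round(4),((P[:2]-q)*1000).round())
E
```

```text
(280, 213) 0.14 [0.4367 0.2584] [ 37. -31.]
(280, 213) 0.15 [0.4263 0.2656] [ 27. -24.]
(280, 213) 0.16 [0.416  0.2727] [ 17. -17.]
(280, 213) 0.17 [0.4056 0.2798] [  6. -10.]
(280, 213) 0.18 [0.3952 0.2869] [-4. -3.]
(280, 213) 0.19 [0.3849 0.294 ] [-15.   5.]
(317, 205.2) 0.14 [0.4033 0.1624] [ 35. -32.]
(317, 205.2) 0.15 [0.3933 0.1707] [ 25. -24.]
(317, 205.2) 0.16 [0.3834 0.179 ] [ 15. -16.]
(317, 205.2) 0.17 [0.3734 0.1873] [ 5. -7.]
(317, 205.2) 0.18 [0.3634 0.1956] [-5.  1.]
(317, 205.2) 0.19 [0.3535 0.2039] [-15.   9.]
```

The tips stand about 23 mm higher than the TCP reading suggests. I'll measure that offset by touching the bare desk lightly with the closed fingers.

Call:
drive_tool:
  plan:
    - [0,0,0,0,0,-3,255]
    - [0,0,0,3.4,2.5,-3,255]
    - [0,0,0,6.8,5.1,-3,255]
    - [0,0,0,6.8,5.1,0,255]
    - [0,0,0,6.8,5.1,3,255]
    - [0,0,0,6.8,5.1,5,255]
    - [0,0,0,6.8,5.1,5.6,255]
    - [0,0,0,6.8,5.1,5.6,255]
    - [0,0,0,6.8,5.1,5.6,255]

```text
time_s: 4.3
position: [0.3349, 0.3107, -0.0071]
ee_rot: [[-0.949, 0.314, 0.001], [0.314, 0.949, 0.001], [-0.0, 0.001, -1.0]]
contact_force: [-0.1, -0.4, 0.0]
gripper_width: 0.0003
grip_force: 0.0
```

```bash
python3 - <<'E'
from h import *
p,d=viewer.read_camera('scene'); cv2.imwrite('pics/g.png',cv2.resize(p[190:290,220:380],None,fx=5,fy=5,interpolation=cv2.INTER_CUBIC)[:,:,::-1])
E
```

```text
(no output)
```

View pics/g.png

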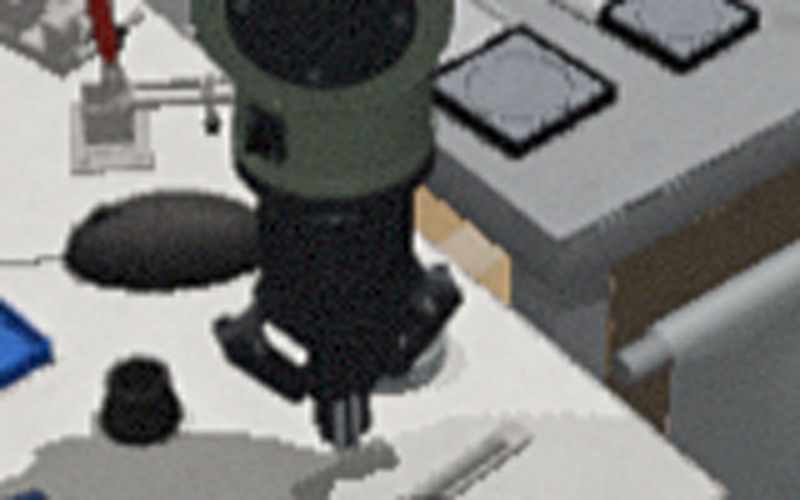

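The fingers are closed over bare desk with the tip at crop (345,445), still clear and with no contact force even at a reading of -7 mm.

Call:
drive_tool:
  plan:
    - [0,0,0,0,0,0.8,255]
    - [0,0,0,0,0,0.8,255]

```text
time_s: 4.6
position: [0.3344, 0.3104, -0.0162]
ee_rot: [[-0.949, 0.314, -0.0], [0.314, 0.949, -0.0], [0.0, -0.001, -1.0]]
contact_force: [0.4, -0.6, 1.2]
gripper_width: 0.0004
grip_force: 0.0
```

Call:
drive_tool:
  plan:
    - [0,0,0,0,0,0.3,255]
    - [0,0,0,0,0,0.3,255]

```text
time_s: 4.85
position: [0.3345, 0.3104, -0.019]
ee_rot: [[-0.949, 0.314, -0.0], [0.314, 0.949, -0.0], [0.0, -0.0, -1.0]]
contact_force: [0.9, -0.9, -0.5]
gripper_width: -0.0
grip_force: 0.0
```

Call:
drive_tool:
  plan:
    - [0,0,0,0,0,0.2,255]
    - [0,0,0,0,0,0.2,255]

```text
time_s: 5.1
position: [0.3345, 0.3105, -0.0209]
ee_rot: [[-0.949, 0.314, -0.0], [0.314, 0.949, -0.0], [0.0, -0.0, -1.0]]
contact_force: [-1.1, 0.1, 0.2]
gripper_width: -0.0001
grip_force: 0.0
```

Call:
drive_tool:
  plan:
    - [0,0,0,0,0,0.15,255]
    - [0,0,0,0,0,0.15,255]

```text
time_s: 5.35
position: [0.3345, 0.3105, -0.0224]
ee_rot: [[-0.949, 0.314, -0.0], [0.314, 0.949, -0.0], [0.0, -0.0, -1.0]]
contact_force: [-0.1, 0.0, 0.2]
gripper_width: -0.0002
grip_force: 0.0
```

Call:
drive_tool:
  plan:
    - [0,0,0,0,0,0.15,255]
    - [0,0,0,0,0,0.15,255]

```text
time_s: 5.6
position: [0.3345, 0.3105, -0.0239]
ee_rot: [[-0.949, 0.314, -0.0], [0.314, 0.949, -0.0], [0.0, -0.0, -1.0]]
contact_force: [-0.8, 0.5, 0.8]
gripper_width: -0.0
grip_force: 0.0
```

Call:
drive_tool:
  plan:
    - [0,0,0,0,0,0.1,255]
    - [0,0,0,0,0,0.1,255]

```text
time_s: 5.85
position: [0.3345, 0.3105, -0.0249]
ee_rot: [[-0.949, 0.314, -0.0], [0.314, 0.949, -0.0], [0.0, -0.0, -1.0]]
contact_force: [-0.7, -1.0, 0.4]
gripper_width: -0.0001
grip_force: 0.0
```

Call:
drive_tool:
  plan:
    - [0,0,0,0,0,0.1,255]
    - [0,0,0,0,0,0.1,255]

```text
time_s: 6.1
position: [0.3346, 0.3105, -0.0259]
ee_rot: [[-0.949, 0.314, -0.0], [0.314, 0.949, -0.0], [0.0, -0.0, -1.0]]
contact_force: [0.8, -0.4, 0.1]
gripper_width: 0.0001
grip_force: 0.0
```

Call:
drive_tool:
  plan:
    - [0,0,0,0,0,0.1,255]
    - [0,0,0,0,0,0.1,255]

```text
time_s: 6.35
position: [0.3346, 0.3105, -0.0261]
ee_rot: [[-0.949, 0.314, 0.0], [0.314, 0.949, 0.0], [-0.0, 0.0, -1.0]]
contact_force: [-1.7, -1.3, 24.4]
gripper_width: 0.0004
grip_force: 12.3
```

Call:
drive_tool:
  plan:
    - [0,0,0,0,0,0.1,255]
    - [0,0,0,0,0,0.1,255]

```text
time_s: 6.6
position: [0.3346, 0.3106, -0.0262]
ee_rot: [[-0.949, 0.314, 0.001], [0.314, 0.949, 0.001], [-0.001, 0.001, -1.0]]
contact_force: [-5.7, -4.5, 52.9]
gripper_width: 0.0001
grip_force: 26.4
```

Contact came at a reading of z = -26 mm, so the true tip is 26 mm above the reading. Back to the small ring with that correction.

Call:
drive_tool:
  plan:
    - [0,0,0,0,0,-5,255]
    - [0,0,0,0,0,-10,0]
    - [0,0,0,-3.4,-2.5,-10,0]
    - [0,0,0,-6.8,-5.1,-10,0]
    - [0,0,0,-6.8,-5.1,-10,0]
    - [0,0,0,-6.8,-5.1,-10,0]
    - [0,0,0,-6.8,-5.1,-10,0]
    - [0,0,0,-6.8,-5.1,-10,0]
    - [0,0,0,-6.8,-5.1,-7.5,0]
    - [0,0,0,-6.8,-5.1,-5.5,0]
    - [0,0,0,-6.8,-5.1,-5,0]
    - [0,0,0,-6.8,-5.1,-5,0]

```text
time_s: 8.1
position: [0.383, 0.2408, 0.0224]
ee_rot: [[-0.949, 0.314, -0.0], [0.314, 0.949, -0.0], [0.0, -0.0, -1.0]]
contact_force: [0.6, 0.3, 1.2]
gripper_width: 0.0854
grip_force: 0.0
```

Call:
drive_tool:
  plan:
    - [0,0,0,0,0,0,60]
    - [0,0,0,0,0,0,100]
    - [0,0,0,0,0,0,130]
    - [0,0,0,0,0,0,180]
    - [0,0,0,0,0,0,255]
    - [0,0,0,0,0,0,255]
    - [0,0,0,0,0,0,255]
    - [0,0,0,0,0,0,255]
  squeeze: 40

```text
time_s: 9.1
position: [0.3833, 0.2408, 0.0227]
ee_rot: [[-0.949, 0.315, 0.001], [0.315, 0.949, 0.0], [-0.001, 0.001, -1.0]]
contact_force: [-0.0, -0.2, 12.0]
gripper_width: 0.0399
grip_force: 38.7
```

Call:
drive_tool:
  plan:
    - [0,0,0,0,0,-0.3,255]
    - [0,0,0,0,0,-0.8,255]
    - [0,0,0,0,0,-1.5,255]
    - [0,0,0,0,0,-2.3,255]
    - [0,0,0,0,0,-3.2,255]
    - [0,0,0,0,0,-5,255]
    - [0,0,0,0,0,-8,255]
    - [0,0,0,0,0,-10,255]
    - [0,0,0,0,0,-10,255]

```text
time_s: 10.22
position: [0.3836, 0.241, 0.1235]
ee_rot: [[-0.949, 0.315, 0.002], [0.315, 0.949, 0.001], [-0.001, 0.002, -1.0]]
contact_force: [-0.2, 0.7, -2.4]
gripper_width: 0.0397
grip_force: 40.5
```

```bash
python3 - <<'E'
from h import *
p,d=viewer.read_camera('scene'); cv2.imwrite('pics/i.png',cv2.resize(p[150:270,220:380],None,fx=5,fy=5,interpolation=cv2.INTER_CUBIC)[:,:,::-1])
go((.505,-.2135,.13),(.505,-.2135,0))
E
```

```text
10.275 [0.3833 0.2408 0.1226] 0.0396287679047073
(0.505, -0.2135, 0.13) [-25.84 -39.3   -0.76]
(0.505, -0.2135, 0) [-25.83 -39.31  12.24]
```

View pics/i.png

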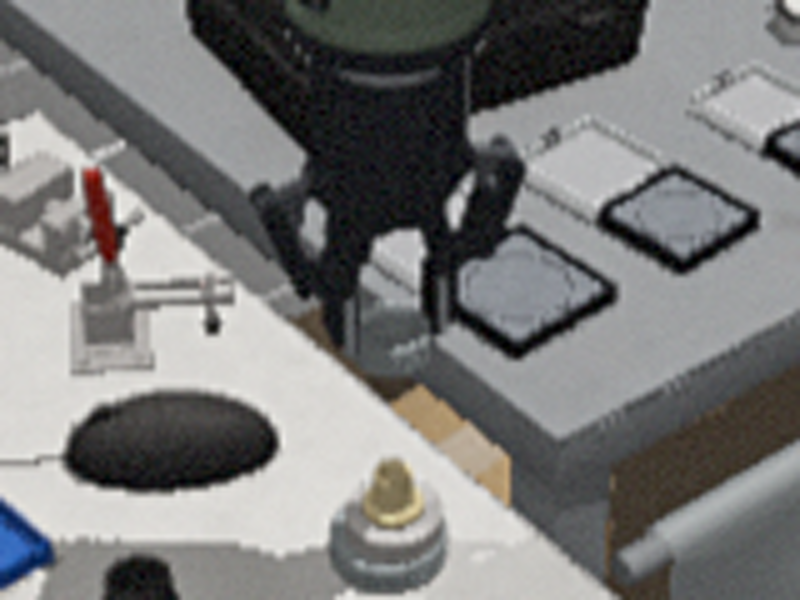

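The ring is off and held level between the pads at about (395,335). The bush is still upright on the medium ring at (393,490).

Call:
drive_tool:
  plan:
    - [0,0,0,-1.5,-2.3,0,255]
    - [0,0,0,-4.5,-6.8,0,255]
    - [0,0,0,-7.5,-11.4,0,255]
    - [0,0,0,-10.5,-16,0,255]
    - [0,0,0,-13.5,-20.5,0,255]
    - [0,0,0,-16.5,-25,0,255]
    - [0,0,0,-19.5,-29.6,0,255]
    - [0,0,0,-22.5,-34.2,0,255]
    - [0,0,0,-24.8,-37.7,0,255]
    - [0,0,0,-25.8,-39.3,0,255]
    - [0,0,0,-25.8,-39.3,6,255]
    - [0,0,0,-25.8,-39.3,8,255]

```text
time_s: 11.78
position: [0.5027, -0.2129, 0.0387]
ee_rot: [[-0.949, 0.314, -0.004], [0.314, 0.949, 0.002], [0.005, 0.0, -1.0]]
contact_force: [-0.6, 0.6, -0.8]
gripper_width: 0.0395
grip_force: 40.9
```

Call:
drive_tool:
  plan:
    - [0,0,0,0,0,0,255]
    - [0,0,0,0,0,0,255]
    - [0,0,0,0,0,0,255]

```text
time_s: 12.15
position: [0.5049, -0.2136, 0.0431]
ee_rot: [[-0.949, 0.314, 0.001], [0.314, 0.949, -0.001], [-0.001, -0.0, -1.0]]
contact_force: [-0.2, -0.1, -1.3]
gripper_width: 0.0398
grip_force: 40.9
```

```bash
python3 - <<'E'
from h import *
p,d=viewer.read_camera('scene'); a=cv2.resize(p[140:220,280:440],None,fx=5,fy=5,interpolation=cv2.INTER_CUBIC)
cv2.imwrite('pics/j.png',a[:,:,::-1])
go((.505,-.2135,-.0115))
E
```

```text
12.2 [ 0.5048 -0.2136  0.043 ] 0.03922716044174517
(0.505, -0.2135, -0.0115) [-0.01  0.02  5.45]
```

View pics/j.png

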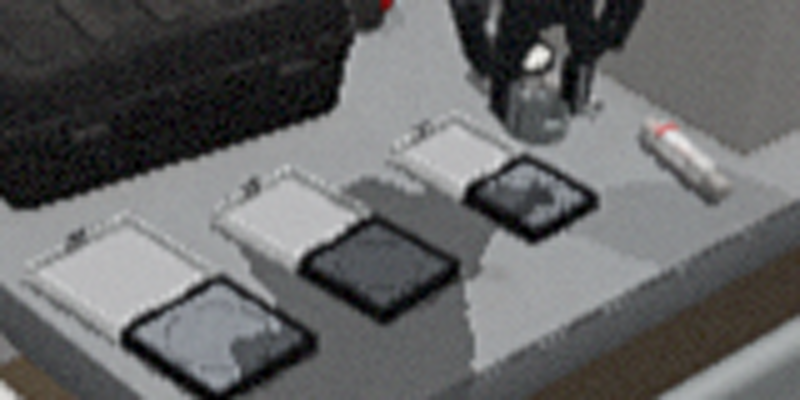

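The ring hangs at about (538,120), over the small case base at (532,197), and is aligned.

Call:
drive_tool:
  plan:
    - [0,0,0,0,0,2,255]
    - [0,0,0,0,0,4,255]
    - [0,0,0,0,0,5,255]
    - [0,0,0,0,0,5.2,255]
    - [0,0,0,0,0,5.2,255]
    - [0,0,0,0,0,5.2,255]

```text
time_s: 12.95
position: [0.5047, -0.2136, -0.0092]
ee_rot: [[-0.949, 0.315, 0.001], [0.315, 0.949, -0.0], [-0.001, -0.0, -1.0]]
contact_force: [-0.4, -0.2, -1.1]
gripper_width: 0.0395
grip_force: 40.9
```

Call:
drive_tool:
  plan:
    - [0,0,0,0,0,0.15,255]
    - [0,0,0,0,0,0.15,255]

```text
time_s: 13.2
position: [0.5047, -0.2137, -0.0104]
ee_rot: [[-0.949, 0.314, 0.001], [0.314, 0.949, -0.001], [-0.001, -0.0, -1.0]]
contact_force: [-3.5, 1.5, 15.4]
gripper_width: 0.0399
grip_force: 42.5
```

Call:
drive_tool:
  plan:
    - [0,0,0,0,0,0.1,255]
    - [0,0,0,0,0,0.1,255]

```text
time_s: 13.45
position: [0.5048, -0.2137, -0.0106]
ee_rot: [[-0.949, 0.315, 0.001], [0.315, 0.949, -0.001], [-0.001, -0.001, -1.0]]
contact_force: [-7.0, 3.4, 35.6]
gripper_width: 0.0399
grip_force: 44.4
```

Contact. I'll relax the press, release and rise.

Call:
drive_tool:
  plan:
    - [0,0,0,0,0,-0.15,255]
    - [0,0,0,0,0,-0.15,115]
    - [0,0,0,0,0,-0.15,60]
    - [0,0,0,0,0,-0.15,0]
    - [0,0,0,0,0,-0.15,0]
    - [0,0,0,0,0,-2,0]
    - [0,0,0,0,0,-6,0]
    - [0,0,0,0,0,-12,0]
    - [0,0,0,0,0,-13,0]
    - [0,0,0,0,0,-13,0]

```text
time_s: 14.7
position: [0.5046, -0.2136, 0.1188]
ee_rot: [[-0.949, 0.315, 0.001], [0.315, 0.949, -0.001], [-0.002, -0.0, -1.0]]
contact_force: [-1.1, -0.5, -0.5]
gripper_width: 0.0855
grip_force: 0.0
```

```bash
python3 - <<'E'
from h import *
p,d=viewer.read_camera('scene'); a=cv2.resize(p[160:190,365:405],None,fx=14,fy=14,interpolation=cv2.INTER_CUBIC)
p2,d=viewer.read_camera('scene')
b=cv2.resize(p[230:270,275:320],None,fx=9,fy=10.5,interpolation=cv2.INTER_CUBIC)
cv2.imwrite('pics/k.png',np.hstack([cv2.resize(a,(400,420)),cv2.resize(b,(400,420))])[:,:,::-1])
go((.3835,.241,.13))
E
```

```text
14.8 [ 0.504  -0.2134  0.1172] 0.08559457958086675
(0.3835, 0.241, 0.13) [25.73 39.34 -1.26]
```

View pics/k.png

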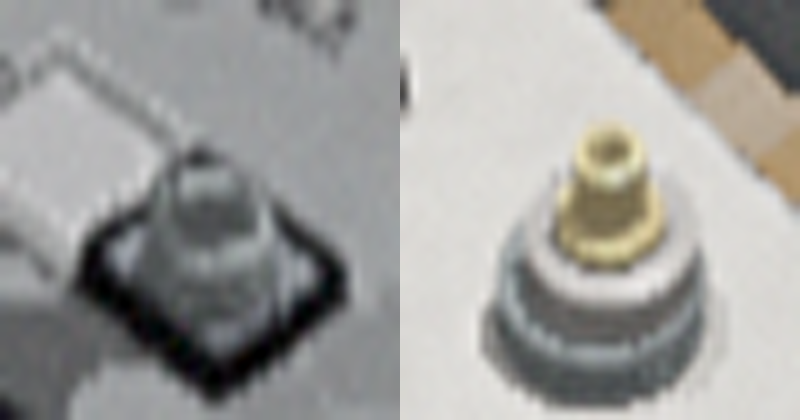

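The small ring lies flat in its case (left half), and the bush stands upright on the pile with its end at (610,148) (right half). Next, the bush.

Call:
drive_tool:
  plan:
    - [0,0,0,1.5,2.3,0,0]
    - [0,0,0,4.5,6.8,0,0]
    - [0,0,0,7.5,11.4,0,0]
    - [0,0,0,10.5,16,0,0]
    - [0,0,0,13.5,20.5,0,0]
    - [0,0,0,16.5,25,0,0]
    - [0,0,0,19.5,29.6,0,0]
    - [0,0,0,22.5,34.2,0,0]
    - [0,0,0,24.8,37.7,0,0]
    - [0,0,0,25.7,39.3,0,0]
    - [0,0,0,25.7,39.3,0,0]
    - [0,0,0,25.7,39.3,0,0]

```text
time_s: 16.3
position: [0.384, 0.2394, 0.1172]
ee_rot: [[-0.949, 0.315, -0.001], [0.315, 0.949, -0.001], [0.0, -0.001, -1.0]]
contact_force: [0.4, -0.6, -0.3]
gripper_width: 0.0855
grip_force: 0.0
```

```bash
python3 - <<'E'
from h import *
go((.3835,.241,.023))
p,d=viewer.read_camera('top'); a=p[180:215,385:430]
cv2.imwrite('pics/l.png',cv2.resize(a,None,fx=12,fy=12,interpolation=cv2.INTER_CUBIC)[:,:,::-1])
E
```

```text
16.3 [0.384  0.2394 0.1172] 0.0855179861558979
(0.3835, 0.241, 0.023) [0.1  0.15 9.42]
```

View pics/l.png

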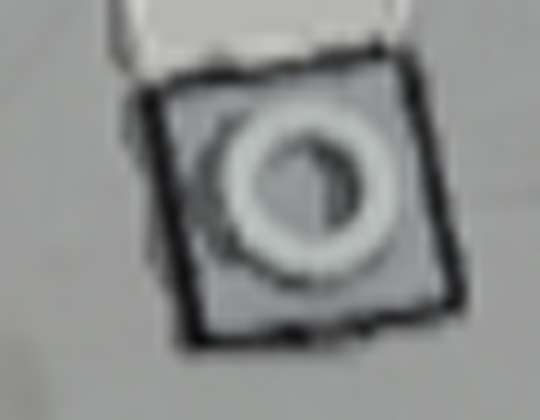

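The small ring is flat and centred in its base, with its bore clear at (310,188).

Call:
drive_tool:
  plan:
    - [0,0,0,0,0.1,4,0]
    - [0,0,0,0,0.1,7.5,0]
    - [0,0,0,0,0.1,9.4,0]
    - [0,0,0,0,0.1,9.4,60]
    - [0,0,0,0,0.1,9.4,110]
    - [0,0,0,0,0.1,9.4,150]
    - [0,0,0,0,0.1,9.4,180]
    - [0,0,0,0,0.1,9.4,255]
    - [0,0,0,0,0.1,9.4,255]
    - [0,0,0,0,0.1,9.4,255]
    - [0,0,0,0,0.1,9.4,255]
    - [0,0,0,0,0.1,9.4,255]
  squeeze: 30

```text
time_s: 17.85
position: [0.3846, 0.2415, 0.0242]
ee_rot: [[-0.949, 0.314, 0.001], [0.314, 0.949, 0.0], [-0.001, 0.001, -1.0]]
contact_force: [-0.2, -0.3, 10.1]
gripper_width: 0.0196
grip_force: 29.0
```

Call:
drive_tool:
  plan:
    - [0,0,0,0,0,-0.5,255]
    - [0,0,0,0,0,-1.5,255]
    - [0,0,0,0,0,-4,255]
    - [0,0,0,0,0,-8,255]
    - [0,0,0,0,0,-9,255]
    - [0,0,0,0,0,-9,255]

```text
time_s: 18.6
position: [0.3846, 0.2414, 0.1141]
ee_rot: [[-0.949, 0.315, 0.001], [0.315, 0.949, 0.001], [-0.001, 0.001, -1.0]]
contact_force: [-0.5, 0.4, -0.1]
gripper_width: 0.0195
grip_force: 29.4
```

```bash
python3 - <<'E'
from h import *
p,d=viewer.read_camera('scene'); cv2.imwrite('pics/m.png',cv2.resize(p[180:270,250:360],None,fx=6,fy=6,interpolation=cv2.INTER_CUBIC)[:,:,::-1])
go((.5235,.416,.12),(.5235,.416,-.009))
E
```

```text
18.65 [0.3843 0.2413 0.1134] 0.01957236000229142
(0.5235, 0.416, 0.12) [-7.73 20.96 -0.67]
(0.5235, 0.416, -0.009) [-7.73 20.96 12.23]
```

View pics/m.png

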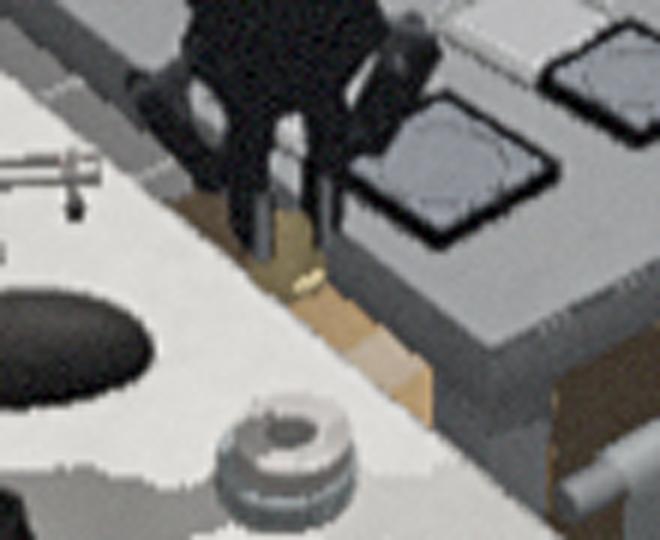

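The bush is held upright at about (290,255), and the two rings remain.

Call:
drive_tool:
  plan:
    - [0,0,0,-1,2.5,0,255]
    - [0,0,0,-2.5,7,0,255]
    - [0,0,0,-4.2,11.5,0,255]
    - [0,0,0,-5.8,16,0,255]
    - [0,0,0,-7.2,19.5,0,255]
    - [0,0,0,-7.7,21,0,255]
    - [0,0,0,-7.7,21,3,255]
    - [0,0,0,-7.7,21,6,255]
    - [0,0,0,-7.7,21,7.5,255]
    - [0,0,0,-7.7,21,7.5,255]
    - [0,0,0,-7.7,21,7.5,255]

```text
time_s: 20.02
position: [0.5238, 0.4168, 0.0395]
ee_rot: [[-0.949, 0.314, 0.001], [0.314, 0.949, 0.001], [-0.001, 0.001, -1.0]]
contact_force: [-0.9, 0.4, -0.6]
gripper_width: 0.0193
grip_force: 29.5
```

```bash
python3 - <<'E'
from h import *
p,d=viewer.read_camera('scene'); cv2.imwrite('pics/n.png',cv2.resize(p[180:300,150:290],None,fx=5,fy=5,interpolation=cv2.INTER_CUBIC)[:,:,::-1])
go((.5235,.416,-.007),(.5235,.416,-.009))
E
```

```text
20.075 [0.5239 0.4169 0.0397] 0.01946687266180316
(0.5235, 0.416, -0.007) [ 0.01 -0.1   4.67]
(0.5235, 0.416, -0.009) [ 0.01 -0.1   4.87]
```

View pics/n.png

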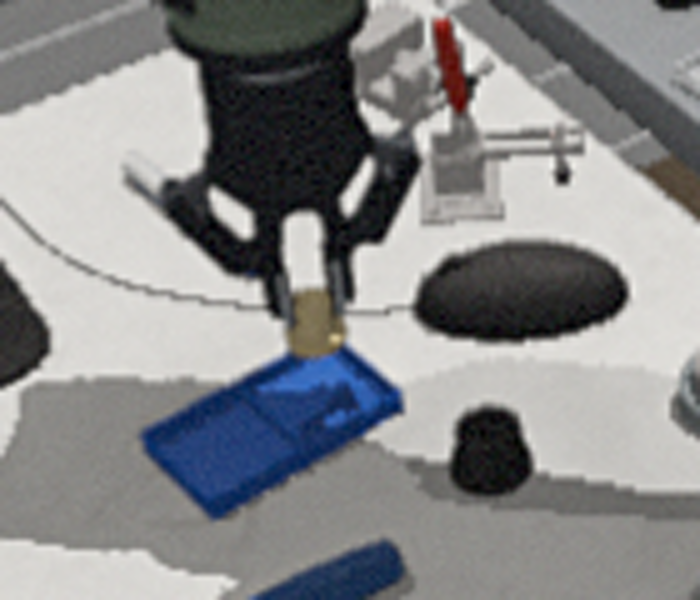

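The bush hangs at (315,335), over the tray's right-hand (-y) compartment at about (325,395). I have now viewed 15 pictures, one over the limit of 14, so from here I'll rely on numbers only.

Call:
drive_tool:
  plan:
    - [0,0,0,0,-0.1,2.5,255]
    - [0,0,0,0,-0.1,4,255]
    - [0,0,0,0,-0.1,4.5,255]
    - [0,0,0,0,-0.1,4.5,255]
    - [0,0,0,0,-0.1,4.5,255]

```text
time_s: 20.7
position: [0.5235, 0.4158, -0.0056]
ee_rot: [[-0.949, 0.314, 0.001], [0.314, 0.949, 0.001], [-0.001, 0.001, -1.0]]
contact_force: [-0.2, -0.6, -0.3]
gripper_width: 0.0193
grip_force: 29.5
```

Call:
drive_tool:
  plan:
    - [0,0,0,0,0,0.15,255]
    - [0,0,0,0,0,0.15,255]

```text
time_s: 20.95
position: [0.5232, 0.4156, -0.0077]
ee_rot: [[-0.949, 0.314, 0.0], [0.314, 0.949, -0.0], [-0.0, -0.0, -1.0]]
contact_force: [0.3, 0.8, -0.9]
gripper_width: 0.0194
grip_force: 29.5
```

Call:
drive_tool:
  plan:
    - [0,0,0,0,0,0.12,255]
    - [0,0,0,0,0,0.12,255]

```text
time_s: 21.2
position: [0.5233, 0.4156, -0.008]
ee_rot: [[-0.949, 0.314, 0.0], [0.314, 0.949, 0.0], [-0.0, 0.0, -1.0]]
contact_force: [-5.3, -2.9, 15.5]
gripper_width: 0.0193
grip_force: 31.0
```

Call:
drive_tool:
  plan:
    - [0,0,0,0,0,-0.05,255]
    - [0,0,0,0,0,-0.05,180]
    - [0,0,0,0,0,-0.05,150]
    - [0,0,0,0,0,-0.05,100]
    - [0,0,0,0,0,-0.05,50]
    - [0,0,0,0,0,-2.5,0]
    - [0,0,0,0,0,-7,0]
    - [0,0,0,0,0,-12,0]
    - [0,0,0,0,0,-13,0]
    - [0,0,0,0,0,-13,0]

```text
time_s: 22.45
position: [0.5232, 0.4156, 0.121]
ee_rot: [[-0.949, 0.314, 0.0], [0.314, 0.949, 0.0], [-0.0, 0.0, -1.0]]
contact_force: [-0.3, -1.1, -0.4]
gripper_width: 0.0856
grip_force: 0.0
```

```bash
python3 - <<'E'
from h import *
go((.384,.241,.12),(.384,.241,.13))
E
```

```text
22.45 [0.5232 0.4156 0.121 ] 0.0855655304187508
(0.384, 0.241, 0.12) [  7.73 -20.95   0.09]
(0.384, 0.241, 0.13) [  7.72 -20.95  -0.91]
```

Call:
drive_tool:
  plan:
    - [0,0,0,1,-2.5,0,0]
    - [0,0,0,2.5,-7,0,0]
    - [0,0,0,4.2,-11.5,0,0]
    - [0,0,0,5.8,-16,0,0]
    - [0,0,0,7.2,-19.5,0,0]
    - [0,0,0,7.7,-21,0,0]
    - [0,0,0,7.7,-21,0,0]
    - [0,0,0,7.7,-21,0,0]

```text
time_s: 23.45
position: [0.3843, 0.2409, 0.1204]
ee_rot: [[-0.949, 0.314, -0.001], [0.314, 0.949, -0.0], [0.0, -0.0, -1.0]]
contact_force: [-0.4, -0.3, -0.4]
gripper_width: 0.0855
grip_force: 0.0
```

```bash
python3 - <<'E'
from h import *
print('M top by bore',onplane('scene',[(298,251.6)],.034).round(4))
p,d=viewer.read_camera('scene'); hsv=cv2.cvtColor(p,cv2.COLOR_RGB2HSV)
w=np.s_[220:290,170:250]; H=hsv[w]
m=((H[...,0]>15)&(H[...,0]<35)&(H[...,1]>60)).astype(np.uint8); n,l,s,c=cv2.connectedComponentsWithStats(m)
i=1+s[1:,4].argmax(); ctr=c[i]+[170,220]; print('brass',s[i],ctr,onplane('scene',[ctr],.015).round(4))
C=cloud('scene',d); k=l==i; P=C[w][k]; print(np.median(P,0),P[:,2].min(),P[:,2].max())
# pale ring top: medium ring: points with z in .025-.043 near pile
Q=C[225:285,265:330].reshape(-1,3); q=Q[(np.hypot(Q[:,0]-.384,Q[:,1]-.241)<.05)]
t=q[(q[:,2]>.027)]; print(len(t),t.mean(0),np.percentile(q[:,2],[5,50,90,99]))
go((.384,.241,.0125))
E
```

```text
M top by bore [[0.3833 0.242  0.034 ]]
brass [ 40  30  11  14 107] [214.89719626 257.43925234] [[0.5191 0.4176 0.015 ]]
[0.51553681 0.4181477  0.01529288] 0.0017429317229418206 0.03356601347721311
227 [0.38058115 0.24312254 0.03413156] [-0.00164849  0.01016223  0.03549176  0.0384353 ]
23.5 [0.3843 0.241  0.1205] 0.08556962989008426
(0.384, 0.241, 0.0125) [ 0.02 -0.   10.8 ]
```

The bush is standing in the tray. Next, the medium ring.

Call:
drive_tool:
  plan:
    - [0,0,0,0,0,5,0]
    - [0,0,0,0,0,10,0]
    - [0,0,0,0,0,12.3,0]
    - [0,0,0,0,0,12.3,0]
    - [0,0,0,0,0,12.3,50]
    - [0,0,0,0,0,12.3,80]
    - [0,0,0,0,0,12.3,110]
    - [0,0,0,0,0,12.3,255]
    - [0,0,0,0,0,12.3,255]
    - [0,0,0,0,0,12.3,255]
    - [0,0,0,0,0,12.3,255]
    - [0,0,0,0,0,12.3,255]
  squeeze: 50

```text
time_s: 25.0
position: [0.3845, 0.2406, -0.0008]
ee_rot: [[-0.949, 0.315, 0.001], [0.315, 0.949, 0.001], [-0.001, 0.001, -1.0]]
contact_force: [-1.8, -0.8, 22.3]
gripper_width: 0.0493
grip_force: 47.9
```

Call:
drive_tool:
  plan:
    - [0,0,0,0,0,-0.5,255]
    - [0,0,0,0,0,-1.5,255]
    - [0,0,0,0,0,-4,255]
    - [0,0,0,0,0,-8,255]
    - [0,0,0,0,0,-11,255]
    - [0,0,0,0,0,-11,255]

```text
time_s: 25.75
position: [0.3848, 0.2408, 0.1101]
ee_rot: [[-0.949, 0.315, 0.003], [0.315, 0.949, 0.002], [-0.002, 0.003, -1.0]]
contact_force: [0.3, -0.8, -3.0]
gripper_width: 0.0493
grip_force: 52.6
```

```bash
python3 - <<'E'
from h import *
p,d=viewer.read_camera('scene'); C=cloud('scene',d)
Q=C[215:285,265:330].reshape(-1,3); q=Q[(np.hypot(Q[:,0]-.384,Q[:,1]-.241)<.05)&(Q[:,2]<.06)]
print(np.percentile(q[:,2],[5,50,90,99]))
go((.51,-.082,.11),(.51,-.082,.0))
E
```

```text
[-0.00166941  0.00382784  0.01967696  0.02196386]
25.8 [0.3843 0.2405 0.1089] 0.04936947574424158
(0.51, -0.082, 0.11) [-22.07 -26.66  -0.12]
(0.51, -0.082, 0.0) [-22.06 -26.68  10.88]
```

Call:
drive_tool:
  plan:
    - [0,0,0,-1.4,-1.7,0,255]
    - [0,0,0,-4.4,-5.3,0,255]
    - [0,0,0,-7.4,-8.9,0,255]
    - [0,0,0,-10.4,-12.6,0,255]
    - [0,0,0,-13.4,-16.2,0,255]
    - [0,0,0,-16.4,-19.8,0,255]
    - [0,0,0,-19.4,-23.4,0,255]
    - [0,0,0,-21.4,-25.8,0,255]
    - [0,0,0,-22.05,-26.65,0,255]
    - [0,0,0,-22.05,-26.65,4,255]
    - [0,0,0,-22.05,-26.65,7.5,255]
    - [0,0,0,-22.05,-26.65,7.5,255]

```text
time_s: 27.3
position: [0.508, -0.0809, 0.0312]
ee_rot: [[-0.95, 0.313, -0.004], [0.313, 0.95, 0.001], [0.004, -0.001, -1.0]]
contact_force: [0.4, -0.6, -0.9]
gripper_width: 0.049
grip_force: 53.4
```

Call:
drive_tool:
  plan:
    - [0,0,0,0,0,0,255]
    - [0,0,0,0,0,0,255]

```text
time_s: 27.55
position: [0.5101, -0.0819, 0.0342]
ee_rot: [[-0.949, 0.314, 0.002], [0.314, 0.949, -0.0], [-0.002, 0.0, -1.0]]
contact_force: [0.3, -0.0, -1.6]
gripper_width: 0.0497
grip_force: 53.4
```

```bash
python3 - <<'E'
from h import *
go((.51,-.082,-.009))
p,d=viewer.read_camera('scene'); 
# ring (grey) silhouette lower part just to check centre column vs case column
C=cloud('scene',d); Q=C[150:240,300:410].reshape(-1,3)
q=Q[(np.hypot(Q[:,0]-.51,Q[:,1]+.082)<.06)&(Q[:,2]>.045)&(Q[:,2]<.075)]; print(len(q),q.min(0),q.max(0),q.mean(0))
E
```

```text
27.55 [ 0.5101 -0.0819  0.0342] 0.04965661607743513
(0.51, -0.082, -0.009) [ 0.01 -0.02  4.32]
188 [ 0.48157571 -0.11352884  0.05332094] [ 0.5350509  -0.04852955  0.07448226] [ 0.50327614 -0.07906612  0.06658936]
```

Call:
drive_tool:
  plan:
    - [0,0,0,0,0,2,255]
    - [0,0,0,0,0,3.8,255]
    - [0,0,0,0,0,4.2,255]
    - [0,0,0,0,0,4.2,255]
    - [0,0,0,0,0,4.2,255]

```text
time_s: 28.22
position: [0.5099, -0.082, -0.0082]
ee_rot: [[-0.949, 0.314, 0.001], [0.314, 0.949, -0.0], [-0.001, 0.0, -1.0]]
contact_force: [0.5, -0.7, -2.4]
gripper_width: 0.049
grip_force: 53.4
```

Call:
drive_tool:
  plan:
    - [0,0,0,0,0,0.15,255]
    - [0,0,0,0,0,0.15,255]

```text
time_s: 28.48
position: [0.5096, -0.082, -0.0104]
ee_rot: [[-0.949, 0.314, 0.0], [0.314, 0.949, -0.0], [-0.0, -0.0, -1.0]]
contact_force: [1.2, -0.2, -1.9]
gripper_width: 0.0491
grip_force: 53.4
```

Call:
drive_tool:
  plan:
    - [0,0,0,0,0,0.12,255]
    - [0,0,0,0,0,0.12,255]

```text
time_s: 28.72
position: [0.5097, -0.082, -0.0107]
ee_rot: [[-0.949, 0.314, 0.001], [0.314, 0.949, -0.0], [-0.001, -0.0, -1.0]]
contact_force: [-5.3, 0.7, 23.2]
gripper_width: 0.0495
grip_force: 56.1
```

Call:
drive_tool:
  plan:
    - [0,0,0,0,0,-0.08,255]
    - [0,0,0,0,0,-0.08,90]
    - [0,0,0,0,0,-0.08,50]
    - [0,0,0,0,0,-0.08,0]
    - [0,0,0,0,0,-0.08,0]
    - [0,0,0,0,0,-2,0]
    - [0,0,0,0,0,-6,0]
    - [0,0,0,0,0,-11,0]
    - [0,0,0,0,0,-12,0]
    - [0,0,0,0,0,-12,0]

```text
time_s: 29.98
position: [0.5097, -0.082, 0.1084]
ee_rot: [[-0.949, 0.315, 0.001], [0.315, 0.949, -0.0], [-0.001, -0.0, -1.0]]
contact_force: [-0.5, -0.5, -0.3]
gripper_width: 0.0858
grip_force: 0.0
```

Call:
drive_tool:
  plan:
    - [0,0,0,1.4,1.7,0,0]
    - [0,0,0,4.4,5.3,0,0]
    - [0,0,0,7.4,8.9,0,0]
    - [0,0,0,10.4,12.6,0,0]
    - [0,0,0,13.4,16.2,0,0]
    - [0,0,0,16.4,19.8,0,0]
    - [0,0,0,19.4,23.4,0,0]
    - [0,0,0,21.4,25.8,0,0]
    - [0,0,0,22.05,26.65,0,0]
    - [0,0,0,22.05,26.65,0,0]
    - [0,0,0,22.05,26.65,0,0]

```text
time_s: 31.35
position: [0.3845, 0.2391, 0.108]
ee_rot: [[-0.949, 0.316, -0.0], [0.316, 0.949, -0.001], [-0.0, -0.001, -1.0]]
contact_force: [0.3, 0.2, 0.0]
gripper_width: 0.0854
grip_force: 0.0
```

```bash
cat > chk.py <<'E'
from h import *
def ringc(name,box,z,dia,d=None):   # ring top by Hough circle on upscaled crop of the top camera
    p,_=viewer.read_camera('top'); x0,y0,x1,y1=box
    g=cv2.resize(cv2.cvtColor(p[y0:y1,x0:x1],cv2.COLOR_RGB2GRAY),None,fx=6,fy=6,interpolation=cv2.INTER_CUBIC)
    s=6*495*.82/2/1.0 # rough px/m (focal*6/2..) replaced below
    f=200/np.tan(np.radians(53.75/2))*6/1.06; r=dia/2*f
    c=cv2.HoughCircles(cv2.GaussianBlur(g,(7,7),0),cv2.HOUGH_GRADIENT,1,60,param1=80,param2=12,minRadius=int(r*.9),maxRadius=int(r*1.12))
    if c is None: print(name,'none'); return
    for u,v,rr in c[0][:3]: print(name,(u,v,rr),r,onplane('top',[((u+.5)/6-.5+x0,(v+.5)/6-.5+y0)],z).round(4))
E
python3 - <<'E'
from chk import *
ringc('S',(390,178,430,215),.024,.042); ringc('M',(342,180,385,220),.024,.052)
p,d=viewer.read_camera('top'); C=cloud('top',d)
for n,b in (('S',(390,178,430,215)),('M',(342,180,385,220))):
    Q=C[b[1]:b[3],b[0]:b[2]].reshape(-1,3); q=Q[Q[:,2]>.0195]; print(n,len(q),q.mean(0).round(4),np.percentile(q[:,2],[5,50,95]))
p,d=viewer.read_camera('scene'); Q=cloud('scene',d)[215:285,265:330].reshape(-1,3); q=Q[(np.hypot(Q[:,0]-.384,Q[:,1]-.241)<.06)&(Q[:,2]>.012)&(Q[:,2]<.03)]
print('L',q.mean(0),len(q),np.percentile(q,[3,97],axis=0))
go((.385,.241,-.02))
E
```

```text
S (np.float32(123.5), np.float32(104.5), np.float32(43.6)) 46.91101513529416 [[ 0.5051 -0.2123  0.024 ]]
M (np.float32(128.5), np.float32(109.5), np.float32(58.1)) 58.08030445322133 [[ 0.5096 -0.0818  0.024 ]]
S 127 [ 0.4966 -0.1991  0.0742] [0.0206835  0.02404811 0.02917306]
M 237 [ 0.5039 -0.0767  0.0553] [0.02029377 0.02397434 0.02799483]
L [0.38330327 0.24500432 0.01821089] 267 [[0.35595607 0.21541727 0.01248629]
 [0.4126721  0.27366872 0.02238901]]
31.55 [0.3843 0.2397 0.1083] 0.0852609952803162
(0.385, 0.241, -0.02) [-0.02  0.14 12.83]
```

The medium ring is centred and flat, with its top at 24 mm. Next, the large ring.

Call:
drive_tool:
  plan:
    - [0,0,0,0,0.2,5,0]
    - [0,0,0,0,0.2,10,0]
    - [0,0,0,0,0.2,12.5,0]
    - [0,0,0,0,0.2,13.1,0]
    - [0,0,0,0,0.2,13.1,0]
    - [0,0,0,0,0.2,13.1,30]
    - [0,0,0,0,0.2,13.1,60]
    - [0,0,0,0,0.2,13.1,255]
    - [0,0,0,0,0.2,13.1,255]
    - [0,0,0,0,0.2,13.1,255]
    - [0,0,0,0,0.2,13.1,255]
    - [0,0,0,0,0.2,13.1,255]
  squeeze: 60

```text
time_s: 33.05
position: [0.3851, 0.2425, -0.0216]
ee_rot: [[-0.949, 0.315, 0.001], [0.315, 0.949, 0.001], [-0.001, 0.001, -1.0]]
contact_force: [-1.9, 1.0, 23.6]
gripper_width: 0.0609
grip_force: 59.2
```

Call:
drive_tool:
  plan:
    - [0,0,0,0,0,-0.5,255]
    - [0,0,0,0,0,-1.5,255]
    - [0,0,0,0,0,-4,255]
    - [0,0,0,0,0,-8,255]
    - [0,0,0,0,0,-11,255]
    - [0,0,0,0,0,-11,255]

```text
time_s: 33.8
position: [0.3854, 0.2426, 0.0893]
ee_rot: [[-0.949, 0.315, 0.003], [0.315, 0.949, 0.002], [-0.002, 0.003, -1.0]]
contact_force: [0.2, 0.6, -3.5]
gripper_width: 0.0605
grip_force: 66.1
```

```bash
python3 - <<'E'
from h import *
go((.5155,.0445,.09),(.5155,.0445,-.013))
p,d=viewer.read_camera('scene'); Q=cloud('scene',d)[190:275,255:340].reshape(-1,3); q=Q[(np.hypot(Q[:,0]-.384,Q[:,1]-.241)<.04)&(Q[:,2]>.07)&(Q[:,2]<.14)]
print(len(q),np.percentile(q,[3,50,97],axis=0))
E
```

```text
33.8 [0.3854 0.2426 0.0893] 0.06048353792156935
(0.5155, 0.0445, 0.09) [-18.58 -14.71  -0.07]
(0.5155, 0.0445, -0.013) [-18.56 -14.74  10.23]
408 [[0.35592994 0.21244083 0.11333455]
 [0.37901941 0.24240006 0.12806841]
 [0.41255853 0.27542145 0.1353477 ]]
```

Call:
drive_tool:
  plan:
    - [0,0,0,-1.5,-1.2,0,255]
    - [0,0,0,-4.5,-3.6,0,255]
    - [0,0,0,-8,-6.3,0,255]
    - [0,0,0,-11.5,-9.1,0,255]
    - [0,0,0,-15,-11.9,0,255]
    - [0,0,0,-17.7,-14.1,0,255]
    - [0,0,0,-18.55,-14.75,0,255]
    - [0,0,0,-18.55,-14.75,3,255]
    - [0,0,0,-18.55,-14.75,6,255]
    - [0,0,0,-18.55,-14.75,6,255]
    - [0,0,0,-18.55,-14.75,6,255]
    - [0,0,0,-18.55,-14.75,6,255]

```text
time_s: 35.35
position: [0.5148, 0.0441, 0.0283]
ee_rot: [[-0.949, 0.314, 0.001], [0.314, 0.949, 0.0], [-0.001, 0.0, -1.0]]
contact_force: [0.1, -0.3, -2.3]
gripper_width: 0.0606
grip_force: 66.8
```

```bash
python3 - <<'E'
from h import *
go((.5155,.0445,-.013))
E
```

```text
35.35 [0.5148 0.0441 0.0283] 0.060560801948491096
(0.5155, 0.0445, -0.013) [-0.05  0.06  4.13]
```

Call:
drive_tool:
  plan:
    - [0,0,0,0,0,2,255]
    - [0,0,0,0,0,3.5,255]
    - [0,0,0,0,0,3.9,255]
    - [0,0,0,0,0,3.9,255]
    - [0,0,0,0,0,3.9,255]

```text
time_s: 35.98
position: [0.5146, 0.044, -0.0112]
ee_rot: [[-0.949, 0.314, 0.001], [0.314, 0.949, -0.0], [-0.001, 0.0, -1.0]]
contact_force: [0.3, 0.1, -3.0]
gripper_width: 0.0608
grip_force: 66.8
```

Call:
drive_tool:
  plan:
    - [0,0,0,0,0,0.15,255]
    - [0,0,0,0,0,0.15,255]

```text
time_s: 36.22
position: [0.5144, 0.044, -0.0131]
ee_rot: [[-0.949, 0.314, 0.0], [0.314, 0.949, -0.0], [-0.0, -0.0, -1.0]]
contact_force: [-0.7, 0.1, -2.8]
gripper_width: 0.0605
grip_force: 66.8
```

Call:
drive_tool:
  plan:
    - [0,0,0,0,0,0.12,255]
    - [0,0,0,0,0,0.12,255]

```text
time_s: 36.48
position: [0.5145, 0.044, -0.0135]
ee_rot: [[-0.949, 0.314, 0.001], [0.314, 0.949, -0.0], [-0.001, -0.0, -1.0]]
contact_force: [-4.6, -0.3, 22.1]
gripper_width: 0.0607
grip_force: 69.4
```

Call:
drive_tool:
  plan:
    - [0,0,0,0,0,-0.08,255]
    - [0,0,0,0,0,-0.08,60]
    - [0,0,0,0,0,-0.08,20]
    - [0,0,0,0,0,-0.08,0]
    - [0,0,0,0,0,-0.08,0]
    - [0,0,0,0,0,-0.08,0]
    - [0,0,0,0,0,-2,0]
    - [0,0,0,0,0,-6,0]
    - [0,0,0,0,0,-11,0]
    - [0,0,0,0,0,-15,0]
    - [0,0,0,0,0,-16,0]
    - [0,0,0,0,0,-16,0]

```text
time_s: 37.98
position: [0.5144, 0.0439, 0.1455]
ee_rot: [[-0.949, 0.315, 0.0], [0.315, 0.949, -0.0], [-0.0, -0.0, -1.0]]
contact_force: [-1.0, -0.2, -0.8]
gripper_width: 0.0856
grip_force: 0.0
```

Call:
drive_tool:
  plan:
    - [0,0,0,2,1.6,0,0]
    - [0,0,0,6,5,0,0]
    - [0,0,0,10,8.5,0,0]
    - [0,0,0,14,12,0,0]
    - [0,0,0,17,15,0,0]
    - [0,0,0,18,16,0,0]
    - [0,0,0,18,16,0,0]
    - [0,0,0,18,16,0,0]

```text
time_s: 38.98
position: [0.3944, 0.2511, 0.1452]
ee_rot: [[-0.949, 0.316, -0.0], [0.316, 0.949, -0.001], [-0.0, -0.001, -1.0]]
contact_force: [0.2, 0.0, -0.4]
gripper_width: 0.0854
grip_force: 0.0
```

```bash
python3 - <<'E'
from chk import *
ringc('S',(390,178,430,215),.024,.042); ringc('M',(342,180,385,220),.024,.052); ringc('L',(296,178,340,222),.026,.064)
p,d=viewer.read_camera('top'); C=cloud('top',d)
for n,b in (('S',(390,178,430,215)),('M',(342,180,385,220)),('L',(296,178,340,222))):
    Q=C[b[1]:b[3],b[0]:b[2]].reshape(-1,3); q=Q[(Q[:,2]>.019)&(Q[:,2]<.04)]
    co,*_=np.linalg.lstsq(np.c_[q[:,:2]-q[:,:2].mean(0),np.ones(len(q))],q[:,2],rcond=None); print(n,len(q),co.round(3),np.median(q,0).round(4))
p,d=viewer.read_camera('scene'); H=cv2.cvtColor(p,cv2.COLOR_RGB2HSV)[220:290,170:250]
m=((H[...,0]>15)&(H[...,0]<35)&(H[...,1]>60)).astype(np.uint8); n,l,s,c=cv2.connectedComponentsWithStats(m); i=1+s[1:,4].argmax(); print(s[i],c[i]+[170,220])
go()
E
```

```text
S (np.float32(128.5), np.float32(98.5), np.float32(51.4)) 46.91101513529416 [[ 0.5077 -0.215   0.024 ]]
M (np.float32(127.5), np.float32(109.5), np.float32(57.6)) 58.08030445322133 [[ 0.5096 -0.0813  0.024 ]]
L (np.float32(129.5), np.float32(133.5), np.float32(67.3)) 71.48345163473395 [[0.5157 0.0445 0.026 ]]
S 127 [ 0.011 -0.022  0.024] [ 0.5066 -0.212   0.0235]
M 236 [0.007 0.011 0.024] [ 0.5101 -0.081   0.0238]
L 290 [-0.004 -0.001  0.026] [0.5175 0.0446 0.0259]
[ 40  30  11  14 104] [214.91346154 257.42307692]
39.225 [0.3941 0.2519 0.1456] 0.08518007994386532
```

All three rings lie flat at foam height and centred, the bush is unmoved in the tray, and the arm is clear.

```bash
python3 -c "
from workcell import arm; print(arm.finish_job())"
```

```text
the job is handed in; nothing more can be done
None
```

The job is handed in at about 39 s: camera checks put all three rings flat and centred in their own cases and the bush upright in the tray, with no contact near the loupe or dial indicator though I didn't re-measure them, and I viewed 15 pictures against the limit of 14.

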